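# Lock a trap's adjusting spindle with its jam nut

### The job

The adjusting spindle on top of the clamped float trap is already set and must be locked without letting it turn more than the spanner's small play. Set the open-ended spanner down level over the spindle's two flats, its handle lying on the clamp's rest beside the upright stop so that the stop keeps it from turning clockwise, then swing the locknut's lever clockwise (seen from above) until it is fully tight against its end stop. Leave the spanner in place on the spindle and leave the other things on the bench alone.

Things in the scene. Friction and masses are not known exactly. Their poses are not given: they have to be found in the camera images.
- trap: Fixed: dark ductile-iron float trap (round, cover 128 mm across, top 102 mm above the bench) in a blue cast clamp. Origin on the vertical spindle axis at bench height, z up. The rest for the spanner handle stands on its +y side.
- rest (a point): Centre of the top face of the clamp's blue rest column, at (0, 155, 126) mm in the trap's frame; the top is 24 mm long along trap y, flat from x = -27 to +13 mm. The upright stop stands on it on the +x side: its face is at trap x = +13 mm, it is 14 mm thick and rises 28 mm above the rest. It is what stops the handle turning clockwise.
- tang (a point): On the steel spindle: centre of its round shoulder (44 mm diameter, 126 mm above the bench) on which the spanner head comes to rest. From it the flattened tang rises 27 mm: 18 mm thick across its two flats (along trap x), 32 mm long (along trap y), its top rounded over with 9 mm radius across the flats, which leads the jaw on. The spindle turns with its tang.
- spindle (a joint): Spindle angle in rad, positive clockwise from above, 0 at the start = its setting. It turns easily (0.08 N m): the locknut (0.5 N m) drags it along unless the spindle is held. It must stay within 0.3 rad of 0 at all times and within 0.25 at the end; with the spanner fitted and its handle on the stop, the play lets it go to about 0.12.
- locknut (a joint): Locknut angle relative to the spindle in rad, positive clockwise from above; starts at 0 to 0.3, end stop (fully tight) at 1.05. Stays where it is left. With the spindle at 0 the lever points, in the trap's frame, to the angle -1.134 rad minus this value (counted anticlockwise from trap +x).
- lever_knob (a point): Centre of the top of the upright black grip knob at the end of the locknut's lever: round, 22 mm diameter, 57 mm tall, its top 165 mm above the bench, 110 mm from the spindle axis. The lever is a round bar 12 mm thick, 114 mm above the bench.
- spanner: Loose dark steel open-ended spanner, 0.35 kg, 14 mm thick, 203 mm long overall, lying flat on the bench, told from the other wrench by its flat shape and forked jaw. Origin on its underside at its balance point, in the middle of the straight handle, 22 mm wide, which runs from x = -107 to +38 mm. x points to the open jaw, z up.
- spanner_jaw (a point): Middle of the spanner's jaw, on the underside, 78 mm from the spanner's origin along its +x. The slot is 20.5 mm wide, open towards +x and through from top to bottom, from 24 mm behind this point to the prong tips 18 mm beyond it; the head is 44.5 mm wide. When fitted, this point lies at tang and the spanner's +x points along trap -y.
- socket_wrench: Bystander: loose chrome socket wrench, round 20 mm handle, round head 36 mm wide with a socket standing up to 44 mm; 168 mm long. Origin on the bench about midway, head towards +x. Not to be moved.
- sight_housing: Bystander: loose bronze sight-glass housing, 64 mm diameter, 70 mm tall, upright; origin centre of its underside. Not to be moved.
- ring_a: Bystander: loose copper sealing ring, 48 mm across, 5 mm thick, flat on the bench; origin centre of its underside.
- ring_b: Bystander: a second copper sealing ring like the first.
There are look-alikes about, which are no part of the job. There is more than one size of the spanner; the job needs the smallest.

How it is judged:
By the outcome, as a careful person would: the job done as asked, in the order asked, and still so for the second after the job is handed in, with the robot touching nothing.
It also fails if it takes over 54 s, if anything falls off the work surface, if the arm or the gripper's body presses on something with over 40 N, if the wrist force passes 120 N, or if a joint passes its speed limit or range.

### The arm

A 7-joint arm with a two-finger parallel gripper is mounted at the origin on the work surface. World frame = base frame: x ahead of the robot, y to its left, z up, the work surface at z = 0. Lengths are in m, angles in rad, forces in N, time in s.
With the tool pointing down it reaches from about 0.4 to 0.85 m from the base axis. Payload 10.4 kg.
Tool frame: the origin (TCP) lies between the finger pads; the fingertips stand 17 mm ahead of it and the grasp point (between the pads) lies 2 mm behind it; x points along the fingers, y is the direction in which the jaws open and shut, and the axes are right-handed (so a half turn about x gives the same grasp; the last joint's range is limited). The gripper opens to 87 mm and grips with 3 to 60 N. Pads are 19 mm wide; open, the fingers measure 117 mm over their backs; the gripper's body (75 mm by 190 mm) begins 51 mm behind the grasp point.
Start: joints at [1.309, 0.332, -0.065, 1.46, 0.022, 1.35, -0.088], TCP at [0.148, -0.607, 0.24] pointing down, gripper open.
Joint ranges: [-2.6, 2.6], [-0.5, 2.12], [-1.47, 1.34], [0.16, 2.42], [-1.27, 4.41], [0.06, 2.06], [-2.6, 2.6]. Speed limits (rad/s): [2.22, 2.22, 2.79, 2.79, 3.14, 3.14, 3.14].

### API

Orientations are given as a unit quaternion [x, y, z, w].
In Python, from bench import r, optics, close_job gives the robot as it stands.
- The arm moves only by the shell command python3 -m inch 'ROWS' [OPENING] [FORCE]. ROWS is JSON, a list of rows, each an object with "translation": the shift along the tool's x, y, z in cm, a list of three; "spin": the turn about the tool's x in degrees. In form: [{"translation": [tx, ty, tz], "spin": spin}, ...]. A call has 1 to 20 rows; each row shifts and turns the pose as measured when the row begins, along the tool's axes as they then stand; what a row does not reach is not made up. A row lasts 1/8 s, in which the tool goes at most 62.5 mm and 10.7 degrees, less where a joint would pass 70% of its speed; a pose out of reach is approached as far as the arm can. A call is refused whole if a number of a shift passes 6.25 or a number of a turn 10.7, either way. A call with a gripper value outside its range is refused whole. OPENING is the closure, from 0 (fully open) to 1 (shut), set as the call begins (- or left out, the last holds). The fingers move at their own pace and stop on an object; FORCE is the grip in N (left out, the last holds). Time passes only in rows, so rows that do not move let the fingers close. It gives the time, the measured TCP pose, the force and the opening at its end, in the units of the state.
- r.read_state(): the state, without advancing time (a new reading comes with each control period).
- optics.camera(name): name is "scene" or "top"; returns the picture (384x512x3 uint8, red, green, blue); there is no depth.
- optics.camera_model(name): a dict with "camera_matrix" (3x3 intrinsics, pixels), "world_from_camera" (4x4, takes a point from camera to world coordinates). Camera axes: x right, y down, z forward; pixel columns grow to the right and rows downward; lengths in m; the calibration is good to about 2 mm. A picture is of the moment at which its call begins. camera_model takes no time and is no camera call.
- close_job(): hands the job in, once; it reports no verdict.
The state is a dict: "time": time; "joint_positions": joint angles; "joint_vel": joint speeds; "joint_torque": joint torques, N m; "ee_pos": TCP position; "eef_rot": TCP orientation; "ft_force": force on the tool from outside, world axes, zero at the start; "torque": the same for the moment, N m; "width": finger opening in m.
Only numpy, scipy, OpenCV 4.12 (cv2) and the standard library are available. Lean on these libraries where they do the work, as an engineer would, in place of code of your own. Each camera call takes 0.05 s, during which the arm holds its last target.

## Working session

There is one attempt and no reset: what is moved stays moved. The work goes in short steps, Python scripts to look and compute and a shell command to move; the robot and the scene stay as the last step left them, time stands still between calls to the robot, and variables do not carry over. Pictures are saved under pics/ and viewed, and the job is handed in when it is done.

```bash
ls; mkdir -p pics
python3 - <<'E'
from bench import r, optics
import cv2, numpy as np
s=r.read_state()
print({k:np.round(v,4) for k,v in s.items()})
for n in ("scene","top"):
    im=optics.camera(n); np.save(f"pics/{n}0.npy",im)
    cv2.imwrite(f"pics/{n}0.png",cv2.resize(im[:,:,::-1],(800,600),interpolation=cv2.INTER_CUBIC))
    m=optics.camera_model(n); print(n,np.round(m["camera_matrix"],2).tolist(),np.round(m["world_from_camera"],4).tolist())
E
```

```text
pics
{'time': np.float64(0.0), 'joint_positions': array([ 1.3094,  0.3329, -0.0647,  1.4609,  0.0216,  1.3499, -0.0885]), 'joint_vel': array([ 0.0012,  0.0007,  0.0001,  0.0002, -0.0008,  0.0004, -0.0011]), 'joint_torque': array([-1.20000e-03, -6.23247e+01,  2.44000e-02, -3.89892e+01,
       -6.14000e-02,  3.97000e-02,  1.00000e-04]), 'ee_pos': array([ 0.1477, -0.6069,  0.2388]), 'eef_rot': array([-0.702 , -0.0847,  0.7022, -0.0838]), 'ft_force': array([ 0.2688, -0.1646,  0.1641]), 'torque': array([ 0.0144, -0.0059, -0.0142]), 'width': np.float64(0.0871)}
scene [[359.16, 0.0, 254.58], [0.0, 359.16, 195.24], [0.0, 0.0, 1.0]] [[-0.6513, 0.5799, -0.4893, 1.0512], [0.7586, 0.4849, -0.4351, 0.4291], [-0.015, -0.6546, -0.7558, 1.0285], [0.0, 0.0, 0.0, 1.0]]
top [[366.84, 0.0, 249.02], [0.0, 366.84, 195.62], [0.0, 0.0, 1.0]] [[-0.0876, -0.9746, 0.2061, 0.2257], [-0.9962, 0.0849, -0.0218, -0.0914], [0.0038, -0.2072, -0.9783, 1.2672], [0.0, 0.0, 0.0, 1.0]]
```

View pics/top0.png

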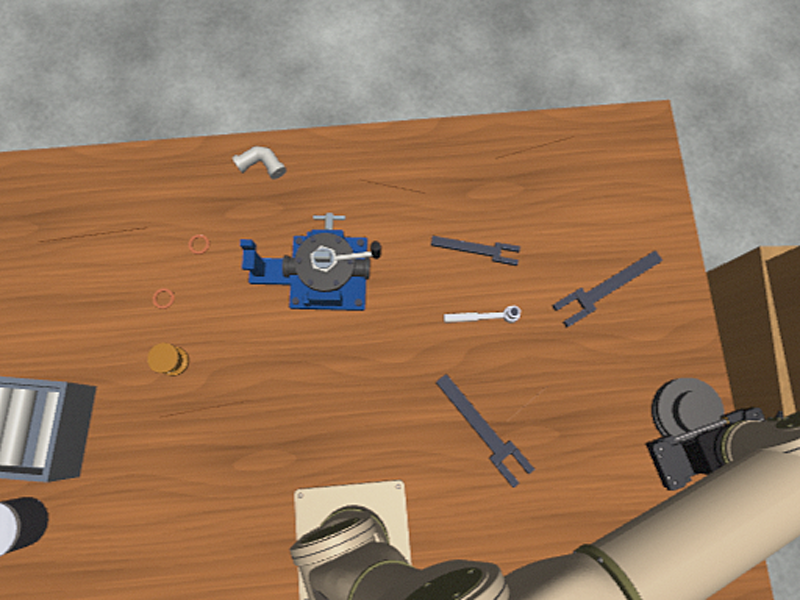

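View pics/scene0.png

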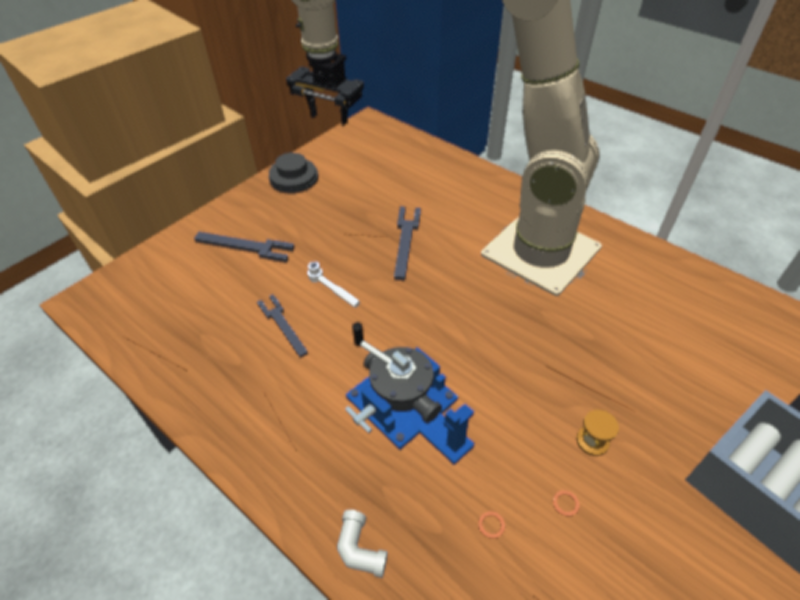

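Top view (800x600): three forked flat spanners, at (475,249), (605,290) and (485,430). The one at (475,249) looks shortest. The trap is at (325,258), with the rest on its left and the lever knob at (376,249). I'll measure and check the lengths.

```bash
cat > h.py <<'E'
import numpy as np, cv2
from bench import optics
def ray(n,px):
    m=optics.camera_model(n); K=m["camera_matrix"]; T=np.array(m["world_from_camera"])
    p=np.atleast_2d(px).astype(float)
    d=np.c_[p,np.ones(len(p))]@np.linalg.inv(K).T@T[:3,:3].T
    return T[:3,3],d
def plane(n,px,z):
    o,d=ray(n,px); return o+d*((z-o[2])/d[:,2])[:,None]
def proj(n,P):
    m=optics.camera_model(n); T=np.linalg.inv(m["world_from_camera"])
    P=np.atleast_2d(P); c=P@T[:3,:3].T+T[:3,3]; u=c@np.array(m["camera_matrix"]).T
    return u[:,:2]/u[:,2:]
def tri(pa,pb):
    (o1,d1),(o2,d2)=ray("top",pa),ray("scene",pb); A=np.zeros((3,3));b=np.zeros(3);
    for o,d in((o1,d1[0]),(o2,d2[0])):
        d=d/np.linalg.norm(d);M=np.eye(3)-np.outer(d,d);A+=M;b+=M@o
    return np.linalg.solve(A,b)
def crop(im,x0,y0,x1,y1,name,s):
    cv2.imwrite(name,cv2.resize(im[y0:y1,x0:x1,::-1],None,fx=s,fy=s,interpolation=cv2.INTER_NEAREST))
E
python3 - <<'E'
from h import *
for n in("top","scene"):
    im=np.load(f"pics/{n}0.npy")
    hsv=cv2.cvtColor(im,cv2.COLOR_RGB2HSV)
    m=((hsv[...,1]<100)&(hsv[...,2]<115)).astype(np.uint8)
    N,l,st,c=cv2.connectedComponentsWithStats(m)
    for i in range(1,N):
        if 60<st[i,4]<3000:
            cs=cv2.findContours((l==i).astype(np.uint8),cv2.RETR_EXTERNAL,cv2.CHAIN_APPROX_NONE)[0][0][:,0]
            w=plane(n,cs,.014)[:,:2]
            R=cv2.minAreaRect((w*1000).astype(np.float32))
            print(n,st[i],c[i].round(1),"mm rect",np.round(R[0]),np.round(R[1]),round(R[2],1))
im=np.load("pics/top0.npy")
crop(im,270,140,340,175,"pics/c1.png",11)
crop(im,150,130,250,205,"pics/c2.png",8)
im=np.load("pics/scene0.npy")
crop(im,210,195,310,300,"pics/c3.png",5.7)
E
```

```text
top [ 181  149   56   38 1091] [207.6 168.3] mm rect [605.  15.] [195. 137.] 85.4
top [276 151  57  19 386] [305.4 158.7] mm rect [ 607. -325.] [202.  47.] 75.1
top [354 161  70  48 696] [387.7 183.6] mm rect [ 494. -618.] [ 60. 276.] 25.9
top [279 240  63  72 834] [310.  275.6] mm rect [ 209. -292.] [271.  61.] 34.1
top [  30  245   32   64 1202] [ 45.7 276.2] mm rect [274. 578.] [ 65. 207.] 80.2
top [  0 250  28  54 253] [ 15.7 286.9] mm rect [278. 689.] [176.  87.] 5.6
top [  0 318  31  36 603] [ 17.4 332.9] mm rect [103. 669.] [102.  91.] 10.1
scene [  0   0  76  26 944] [27.3  7.8] mm rect [   27. -2484.] [457. 493.] 65.7
scene [ 408    0   80   29 1532] [450.5  10.2] mm rect [-1700.  -269.] [500. 460.] 9.6
scene [477   0  35  53 156] [490.4  33. ] mm rect [-1641.    30.] [756. 173.] 23.0
scene [  0  40  27  46 111] [10.5 59.9] mm rect [  525. -1865.] [627.  36.] 76.7
scene [ 335   57   43   45 1167] [353.   80.3] mm rect [-551. -280.] [422. 207.] 32.0
scene [456  79  56  19 119] [481.3  87. ] mm rect [-871.  250.] [104. 248.] 22.9
scene [17 96 23 38 61] [ 28.1 114.8] mm rect [ 
[... 310 characters left out ...]
2.5 160. ] mm rect [  860. -1024.] [199.  56.] 9.1
scene [125 149  63  18 432] [157.9 156.8] mm rect [ 501. -611.] [ 67. 272.] 28.1
scene [498 162  14  24 199] [506.1 176.3] mm rect [-321.  531.] [ 41. 153.] 87.8
scene [166 189  31  39 256] [181.5 208.3] mm rect [ 611. -319.] [200.  42.] 75.7
scene [ 233  223   49   47 1105] [258.6 245.4] mm rect [552.  -1.] [198. 136.] 59.1
scene [ 81 253  32  37 154] [ 99.3 275.6] mm rect [ 963. -341.] [180.  16.] 89.6
scene [476 255  36  36 566] [497.1 271. ] mm rect [152. 630.] [ 83. 104.] 80.2
scene [235 267  68  30  68] [268.5 283.5] mm rect [644. 104.] [ 47. 218.] 22.7
scene [ 439  289   73   78 2135] [479.1 324.6] mm rect [352. 649.] [213.  88.] 80.3
```

View pics/c1.png

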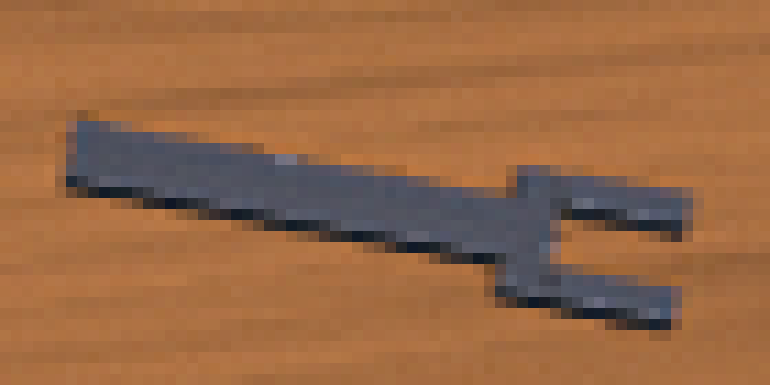

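View pics/c2.png

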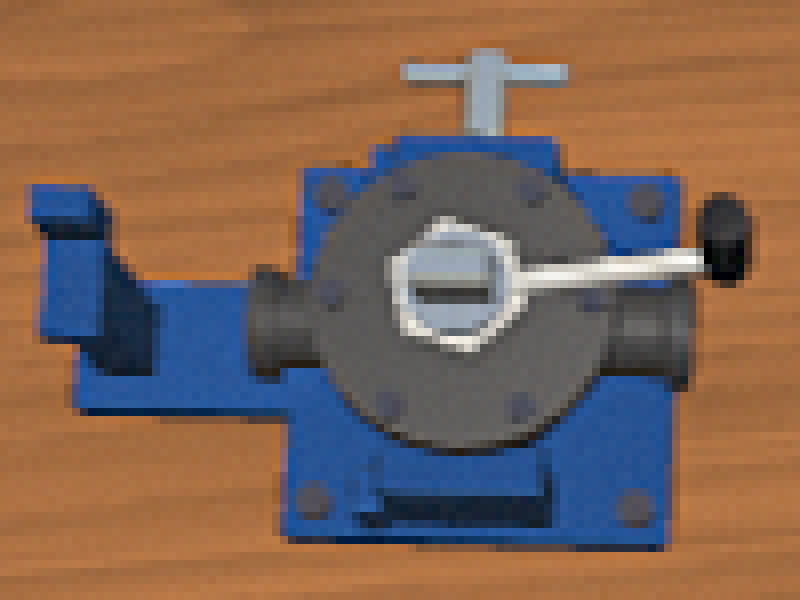

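View pics/c3.png

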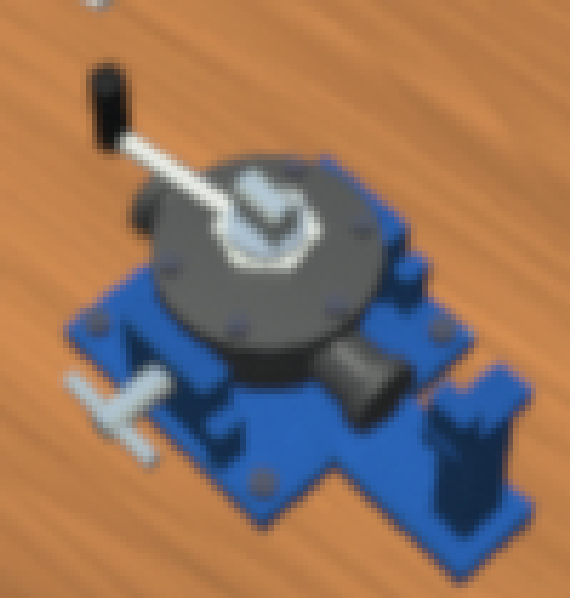

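The crops confirm it. The small spanner measures about 202 mm by 45 mm, while the other two are about 272 mm. Its forked jaw is on the right (tips at crop (692,205) and (676,303)) and its handle end is on the left. Next I'll compute the poses.

```bash
cat > poses.py <<'E'
from h import *
def fit2(loc,w):
    loc=np.array(loc,float);w=np.array(w)[:,:2];a=loc-loc.mean(0);b=w-w.mean(0)
    th=np.arctan2((a[:,0]*b[:,1]-a[:,1]*b[:,0]).sum(),(a*b).sum())
    R=np.array([[np.cos(th),-np.sin(th)],[np.sin(th),np.cos(th)]])
    t=w.mean(0)-R@loc.mean(0)
    return t,th,((loc@R.T+t-w)*1000).round(1)
E
python3 - <<'E'
from poses import *
c=lambda x,y,s,x0,y0:np.array([[x/s+x0-.5,y/s+y0-.5]])
# spanner top view
P=[(78,122),(66,178),(692,190),(686,227),(682,288),(674,318)]
L=[(-.107,.011),(-.107,-.011),(.096,.02225),(.096,.01025),(.096,-.01025),(.096,-.02225)]
w=[plane("top",c(*p,11,270,140),.014)[0] for p in P]
t,th,e=fit2(L,w);print("spanner",t.round(4),np.degrees(th),e.tolist())
# trap
P=[((460,300),.102,(0,0)),((42,338),.126,(-.027,.167)),((100,338),.126,(-.027,.143)),((28,188),.154,(.027,.167)),((95,186),.154,(.027,.143)),((455,290),.126,(0,0))]
w=[plane("top",c(*p,8,150,130),z)[0] for p,z,_ in P]
t,th,e=fit2([q[2] for q in P],w);print("trap",t.round(4),np.degrees(th),e.tolist())
print(np.round(w,4))
im=np.load("pics/top0.npy");crop(im,190,145,228,180,"pics/c4.png",16)
im=np.load("pics/scene0.npy");crop(im,240,215,275,250,"pics/c5.png",16)
crop(im,160,185,202,232,"pics/c6.png",12)
E
```

```text
spanner [ 0.6085 -0.3311] -105.23439517577401 [[1.7, 1.5], [-0.9, 1.4], [-0.5, -0.8], [0.2, -1.3], [0.7, 0.0], [-1.1, -0.8]]
trap [0.5782 0.0113] -6.838993014252352 [[-1.2, -1.0], [0.5, 1.5], [-0.3, 0.9], [0.3, -1.7], [-1.1, 1.0], [1.7, -0.7]]
[[0.5794 0.0123 0.102 ]
 [0.5708 0.1788 0.126 ]
 [0.5687 0.1556 0.126 ]
 [0.6246 0.1756 0.154 ]
 [0.6231 0.1491 0.154 ]
 [0.5765 0.0119 0.126 ]]
```

View pics/c4.png

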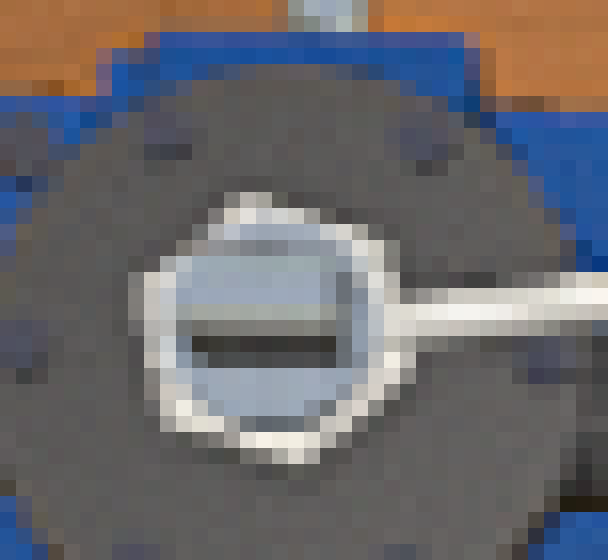

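View pics/c5.png

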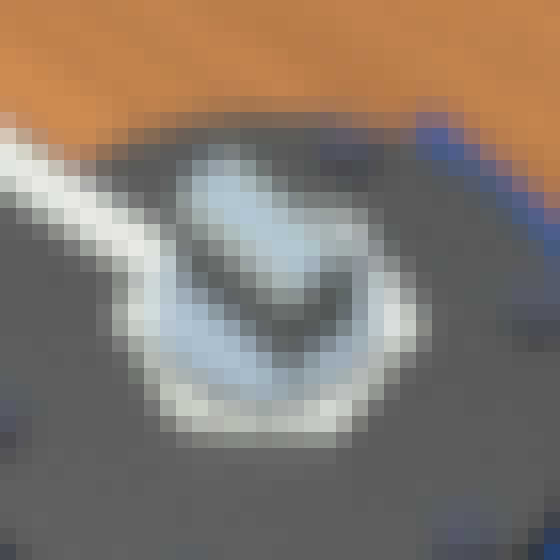

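View pics/c6.png

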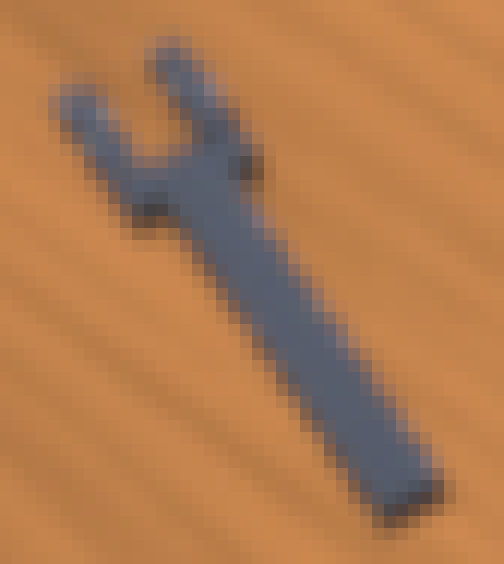

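```bash
cat > ov.py <<'E'
from h import *
def overlay(im,n,pts,box,s,name,rad=1):
    x0,y0,x1,y1=box
    o=cv2.resize(im[y0:y1,x0:x1,::-1],None,fx=s,fy=s,interpolation=cv2.INTER_NEAREST)
    for p in proj(n,pts):
        q=((p+.5-[x0,y0])*s).round().astype(int); cv2.circle(o,tuple(int(v) for v in q),rad,(0,0,255),-1)
    cv2.imwrite(name,o)
def trappts(t,th):
    a=np.linspace(0,2*np.pi,40,endpoint=False)
    P=[(.064*np.cos(u),.064*np.sin(u),.102) for u in a]+[(.022*np.cos(u),.022*np.sin(u),.126) for u in a]
    P+=[(x,y,.126) for x in(-.027,.013) for y in(.143,.167)]+[(x,y,.154) for x in(.013,.027) for y in(.143,.167)]
    P+=[(0,y,.153) for y in(-.016,0,.016)]+[(x,y,.126) for x in(-.009,.009) for y in(-.016,.016)]
    P=np.array(P);c,s=np.cos(th),np.sin(th)
    return np.c_[t[0]+c*P[:,0]-s*P[:,1],t[1]+s*P[:,0]+c*P[:,1],P[:,2]]
def spanpts(t,th,z):
    P=np.array([(-.107,.011),(-.107,-.011),(.038,.011),(.038,-.011),(.096,.02225),(.096,.01025),(.096,-.01025),(.096,-.02225),(.054,.01025),(.054,-.01025),(0,0),(.078,0)])
    c,s=np.cos(th),np.sin(th)
    return np.c_[t[0]+c*P[:,0]-s*P[:,1],t[1]+s*P[:,0]+c*P[:,1],np.full(len(P),z)]
E
python3 - <<'E'
from ov import *
T=trappts((.578,.0115),np.radians(-6.8));S=spanpts((.6085,-.3311),np.radians(-105.2),.014)
a=np.load("pics/top0.npy");b=np.load("pics/scene0.npy")
overlay(a,"top",T,(150,135,236,200),9,"pics/o1.png",2)
overlay(b,"scene",T,(225,205,310,285),7,"pics/o2.png",2)
overlay(a,"top",S,(270,145,340,175),11,"pics/o3.png",2)
overlay(b,"scene",S,(160,185,202,232),12,"pics/o4.png",2)
# base plate edges from blue mask
hsv=cv2.cvtColor(a,cv2.COLOR_RGB2HSV)
E
```

```text
(no output)
```

View pics/o1.png

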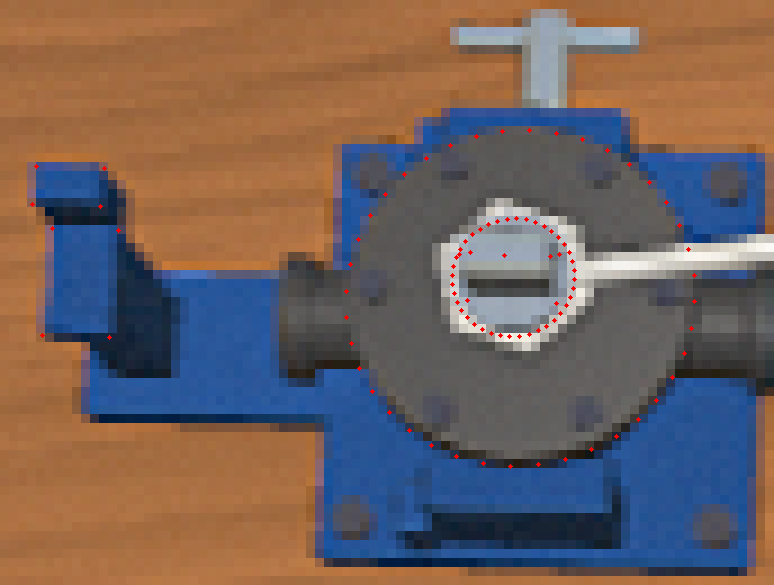

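View pics/o2.png

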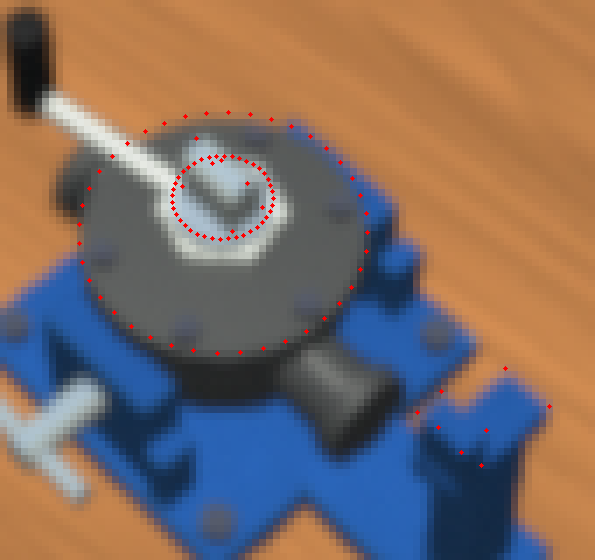

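View pics/o3.png

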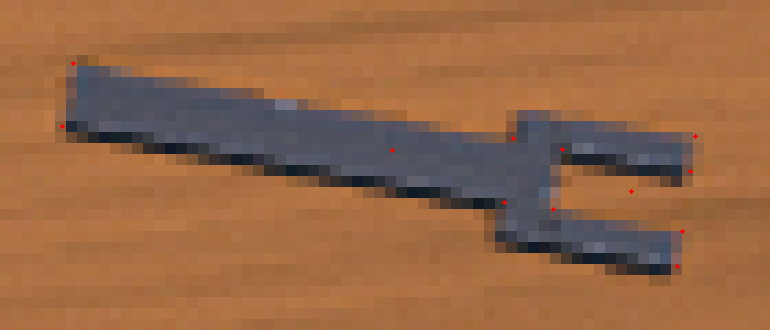

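View pics/o4.png

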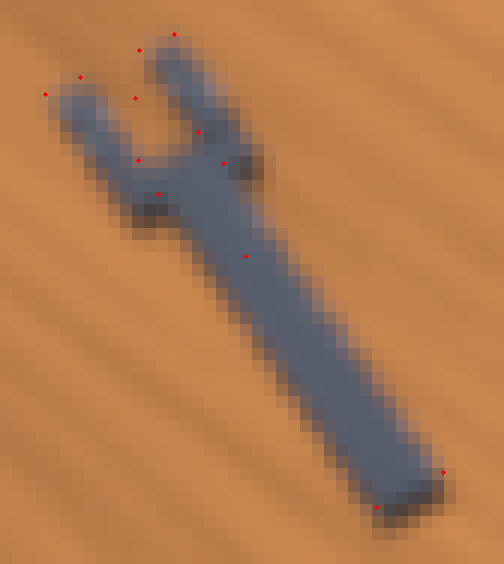

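Run:
```python
from h import *
c=lambda x,y:np.array([[x/9+150-.5,y/9+135-.5]])
for a,b,z,off in [((317,560),(750,570),.01,0),((82,409),(320,418),.01,0),((343,144),(317,560),.01,90),((767,153),(750,570),.01,90),((42,337),(52,228),.126,-90)]:
    A=plane("top",c(*a),z)[0];B=plane("top",c(*b),z)[0];d=B-A;print(np.degrees(np.arctan2(d[1],d[0]))+90+(off and (-90 if off==90 else 0)),A.round(4),B.round(4))
# lever dir: lever axis at z .114, knob top centre z=.165
im=np.load("pics/top0.npy")
print(plane("top",[[376/1.5625-.5,247/1.5625-.5]],.165))
from bench import r
from scipy.spatial.transform import Rotation as R
s=r.read_state();M=R.from_quat(s["eef_rot"]).as_matrix();print(M.round(3))
```

```text
-6.3288840061103 [0.5061 0.105  0.01  ] [ 0.4876 -0.0623  0.01  ]
-7.198743958113525 [0.5746 0.1937 0.01  ] [0.5629 0.101  0.01  ]
173.55342436694343 [0.6748 0.086  0.01  ] [0.5061 0.105  0.01  ]
173.21371079144592 [ 0.6565 -0.0824  0.01  ] [ 0.4876 -0.0623  0.01  ]
82.97714348040273 [0.5703 0.1807 0.126 ] [0.6107 0.1757 0.126 ]
[[ 0.58195068 -0.09885736  0.165     ]]
[[-0.     0.237 -0.972]
 [ 0.001 -0.972 -0.237]
 [-1.    -0.001  0.   ]]
```

```bash
python3 -m inch '[{"translation":[1,-1.77,-5.7],"spin":0},{"translation":[1,-1.77,-5.7],"spin":0},{"translation":[1,-1.77,-5.7],"spin":0},{"translation":[1,-1.77,-5.7],"spin":0},{"translation":[1,-1.77,-5.7],"spin":0},{"translation":[1,-1.77,-5.7],"spin":0},{"translation":[1,-1.77,-5.7],"spin":0},{"translation":[1,-1.77,-5.7],"spin":0},{"translation":[1,-1.77,-5.7],"spin":0},{"translation":[0,0,0],"spin":-10.2},{"translation":[0,0,0],"spin":-10.2},{"translation":[0,0,0],"spin":-10.2},{"translation":[0,0,0],"spin":-10.2},{"translation":[0,0,0],"spin":-10.2},{"translation":[0,0,0],"spin":-10.2}]' 0
cat > st.py <<'E'
import sys,numpy as np
from bench import r
from scipy.spatial.transform import Rotation as R
s=r.read_state();M=R.from_quat(s["eef_rot"]).as_matrix();p=np.array(s["ee_pos"])
print("t",round(float(s["time"]),2),"p",p.round(4),"yaw_y",round(float(np.degrees(np.arctan2(M[1,1],M[0,1]))),2),"x",M[:,0].round(3),"F",np.round(s["ft_force"],1),"w",round(float(s["width"]),4),"j",np.round(s["joint_positions"],2))
if len(sys.argv)>3:
    g=np.array([float(a) for a in sys.argv[1:4]]);d=M.T@(g-p)*100
    print("tool delta cm",d.round(2))
if len(sys.argv)>4: print("spin",round(float(-(float(sys.argv[4])-np.degrees(np.arctan2(M[1,1],M[0,1])))),2))
E
python3 st.py .6085 -.331 .021 -15.2
```

```text
time: 1.98
ee_pos: [0.6195, -0.3199, 0.1363]
eef_rot: [-0.554, -0.443, 0.556, -0.433]
ft_force: [0.4, 0.0, 0.6]
width: 0.087
t 1.98 p [ 0.6195 -0.3199  0.1363] yaw_y -13.46 x [-0.011  0.008 -1.   ] F [0.4 0.  0.6] w 0.087 j [ 0.74  0.61 -0.49  1.33  0.28  1.28  0.01]
tool delta cm [11.53 -0.67  1.4 ]
spin 1.74
```

```bash
python3 -m inch '[{"translation":[4,-0.67,1.4],"spin":1.7},{"translation":[3,0,0],"spin":0},{"translation":[0,0,0],"spin":0}]' 0.4 >/dev/null
python3 st.py .6085 -.331 .021 -15.2
python3 - <<'E'
from h import *
a=optics.camera("top");crop(a,260,130,350,190,"pics/g1.png",8)
b=optics.camera("scene");crop(b,140,170,230,240,"pics/g2.png",8)
E
```

```text
t 2.35 p [ 0.6082 -0.3316  0.0638] yaw_y -15.04 x [-0.012  0.009 -1.   ] F [ 1.4 -0.4 -0.7] w 0.0646 j [ 0.75  0.67 -0.46  1.4   0.3   1.15 -0.02]
tool delta cm [ 4.28  0.08 -0.04]
spin 0.16
```

View pics/g1.png

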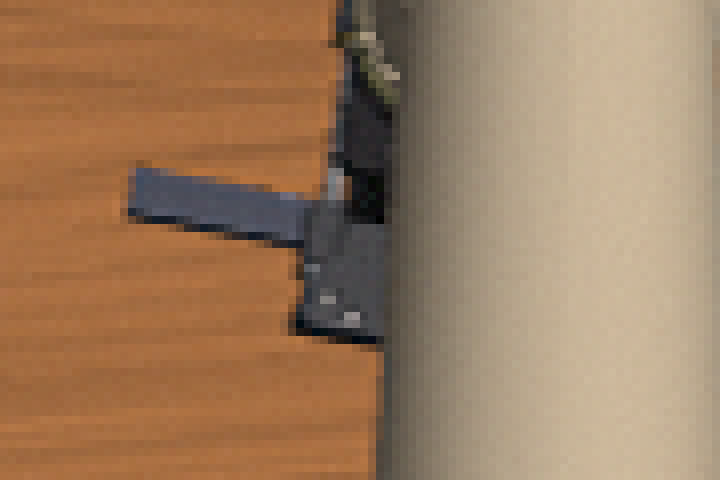

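View pics/g2.png

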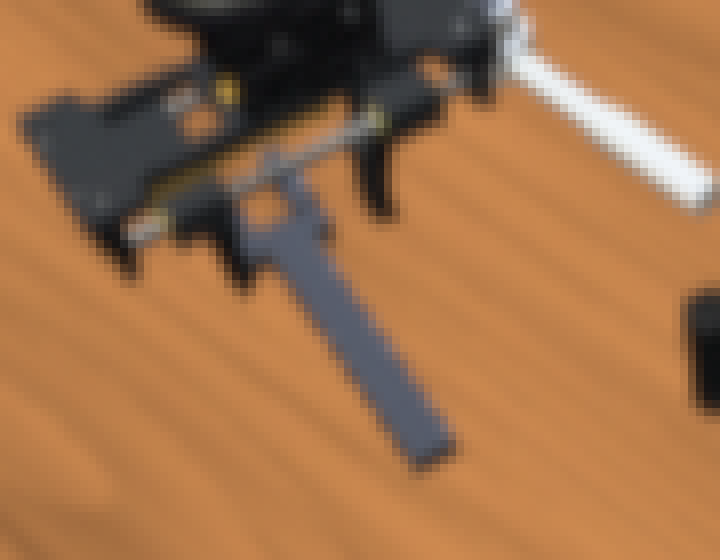

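```bash
python3 - <<'E'
from h import *
print(proj("scene",[[.6083,-.3316,.047]]), "measured ~ (178.5,200.1)")
E
python3 -m inch '[{"translation":[2.5,0.05,-0.02],"spin":0.1},{"translation":[1.5,0,0],"spin":0},{"translation":[0,0,0],"spin":0}]' >/dev/null
python3 st.py .6085 -.331 .021 -15.2
```

```text
[[178.31317039 199.9279007 ]] measured ~ (178.5,200.1)
t 2.83 p [ 0.6129 -0.333   0.0309] yaw_y -15.16 x [-0.002  0.004 -1.   ] F [-0.2  0.3  0.1] w 0.0523 j [ 0.74  0.71 -0.45  1.42  0.32  1.09 -0.03]
tool delta cm [ 0.99 -0.47 -0.07]
spin 0.04
```

```bash
python3 - <<'E'
from h import *
p=proj("scene",[[.6085,-.3311,.014]]);print(plane("scene",p+[1.1,1.1],.014))
p=proj("scene",[[.578,.0115,.126]]);print(plane("scene",p+[1.1,1.3],.126))
E
python3 -m inch '[{"translation":[1.0,-0.3,-0.4],"spin":0},{"translation":[0,0,0],"spin":0}]' >/dev/null
python3 st.py .6095 -.328 .021 -15.2
```

```text
[[ 0.60938627 -0.32409392  0.014     ]]
[[0.57949693 0.01717516 0.126     ]]
t 3.08 p [ 0.6118 -0.328   0.0221] yaw_y -15.15 x [-0.     0.003 -1.   ] F [ 0.  -0.3 -0. ] w 0.0523 j [ 0.74  0.71 -0.45  1.44  0.33  1.07 -0.04]
tool delta cm [ 0.11 -0.22  0.06]
spin 0.05
```

Now I'll close on the handle at a moderate force.

```bash
python3 -m inch '[{"translation":[0.1,-0.15,0],"spin":0},{"translation":[0,0,0],"spin":0},{"translation":[0,0,0],"spin":0},{"translation":[0,0,0],"spin":0},{"translation":[0,0,0],"spin":0}]' 1 40 >/dev/null
python3 st.py .6095 -.328 .021 -15.2
```

```text
t 3.7 p [ 0.6103 -0.328   0.0222] yaw_y -15.17 x [-0.     0.003 -1.   ] F [ 0.6  0.2 -1.3] w 0.0214 j [ 0.74  0.71 -0.45  1.44  0.33  1.07 -0.04]
tool delta cm [ 0.12 -0.08  0.03]
spin 0.03
```

```bash
python3 -m inch '[{"translation":[-3,0,0],"spin":0},{"translation":[-6,0,0],"spin":0},{"translation":[-6,0,0],"spin":0},{"translation":[-5,0,0],"spin":0},{"translation":[-1,-1.5,-4.5],"spin":-2},{"translation":[0,-1.66,-5],"spin":-2},{"translation":[0,-1.66,-5],"spin":-2},{"translation":[0,-1.66,-5],"spin":-2},{"translation":[0,-1.66,-5],"spin":-1.5},{"translation":[0,-1.0,-3],"spin":0},{"translation":[0,0,0],"spin":0}]' >/dev/null
python3 st.py .5869 .0915 .23 -5.7
```

```text
t 5.08 p [ 0.5665 -0.0327  0.2343] yaw_y -5.31 x [-0.006  0.006 -1.   ] F [-0.8 -0.5 -4.2] w 0.0214 j [ 0.55  0.28 -0.68  1.59  0.17  1.34 -0.24]
tool delta cm [  0.49   0.88 -12.56]
spin 0.39
```

```bash
python3 -m inch '[{"translation":[0,0.3,-4.2],"spin":0.4},{"translation":[0,0.3,-4.2],"spin":0},{"translation":[0,0.3,-4.2],"spin":0},{"translation":[0,0,0],"spin":0}]' >/dev/null
python3 st.py .5869 .0915 .19 -5.7
python3 -m inch '[{"translation":[2.5,0,0],"spin":0},{"translation":[0,0,0],"spin":0}]' >/dev/null
python3 st.py .5869 .0915 .19 -5.7
python3 - <<'E'
from h import *
a=optics.camera("top");np.save("pics/top1.npy",a);crop(a,140,120,250,200,"pics/p1.png",7)
b=optics.camera("scene");np.save("pics/scene1.npy",b);crop(b,210,180,310,280,"pics/p2.png",6)
E
```

```text
t 5.58 p [0.5891 0.0906 0.2329] yaw_y -6.06 x [-0.007  0.004 -1.   ] F [-0.2  0.3 -4.2] w 0.0215 j [ 0.34  0.36 -0.72  1.52  0.23  1.36 -0.5 ]
tool delta cm [ 4.29 -0.2  -0.05]
spin -0.36
t 5.83 p [0.5895 0.0881 0.2066] yaw_y -6.19 x [-0.008  0.003 -1.   ] F [ 0.6 -0.4 -3.5] w 0.0215 j [ 0.34  0.38 -0.71  1.55  0.25  1.31 -0.51]
tool delta cm [ 1.66 -0.28 -0.31]
spin -0.49
```

View pics/p1.png

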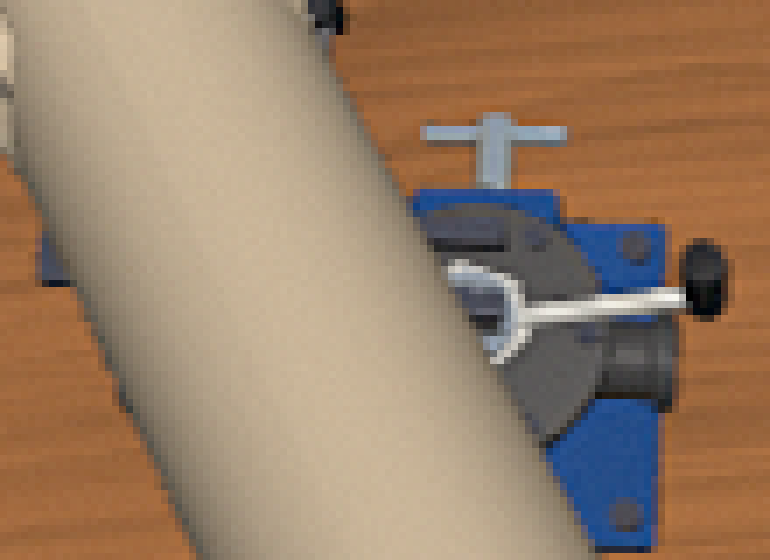

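View pics/p2.png

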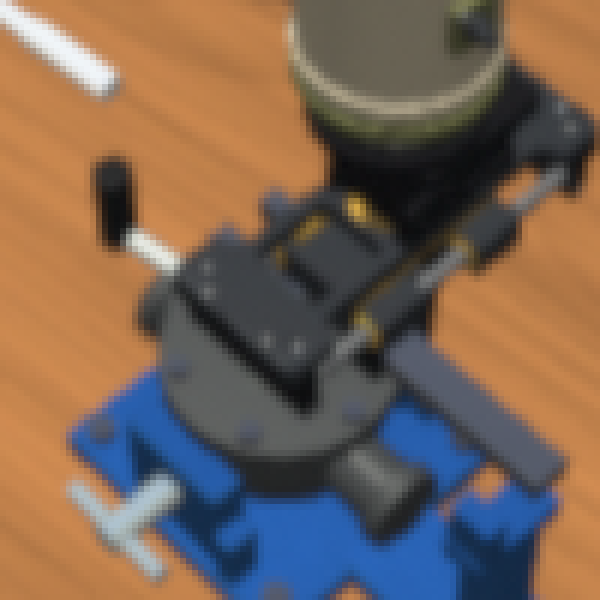

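Run:
```python
from ov import *
c=lambda x,y,s,x0,y0:np.array([[x/s+x0-.5,y/s+y0-.5]])
a=np.load("pics/top1.npy");b=np.load("pics/scene1.npy")
print("prong tip outer/inner",plane("top",c(508,219,7,140,120),.198)[0],plane("top",c(508,246,7,140,120),.198)[0])
# predicted spanner with s=+0.4mm
th=np.radians(-96.19);
for s in(0.0004,):
    t=np.array([.5895,.0881])-s*np.array([np.cos(th),np.sin(th)])
    S=spanpts(t,th,.198);print(S[[4,5]].round(4))
    overlay(a,"top",np.r_[S,trappts((.5792,.0143),np.radians(-6.7))],(140,120,250,200),7,"pics/q1.png",2)
    overlay(b,"scene",np.r_[S,trappts((.5792,.0143),np.radians(-6.7))],(210,180,310,280),6,"pics/q2.png",2)
```

```text
prong tip outer/inner [ 0.60033028 -0.01493835  0.198     ] [ 0.58800938 -0.01411396  0.198     ]
[[ 0.6013 -0.0093  0.198 ]
 [ 0.5894 -0.008   0.198 ]]
```

View pics/q1.png

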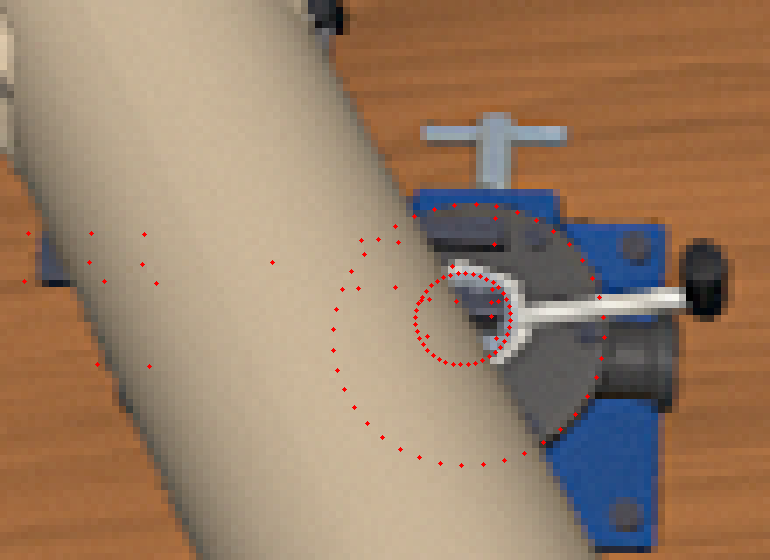

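View pics/q2.png

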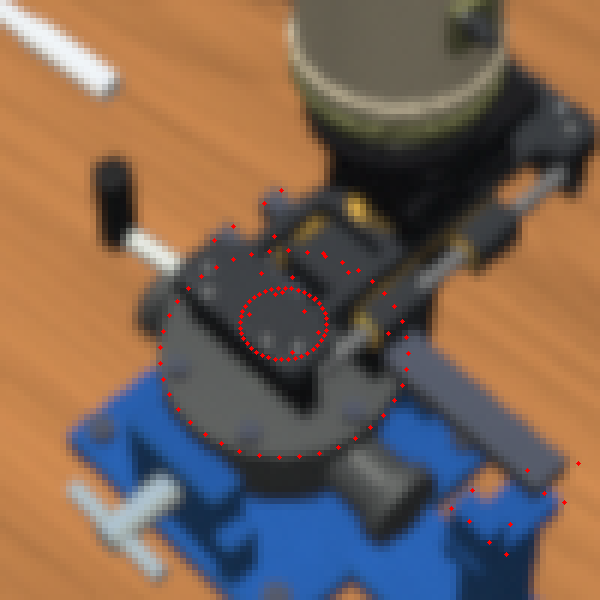

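Run:
```python
from ov import *
b=np.load("pics/scene1.npy")
crop(b,270,230,310,270,"pics/q3.png",14)
crop(b,235,205,265,225,"pics/q4.png",18)
```

```text
(no output)
```

View pics/q3.png

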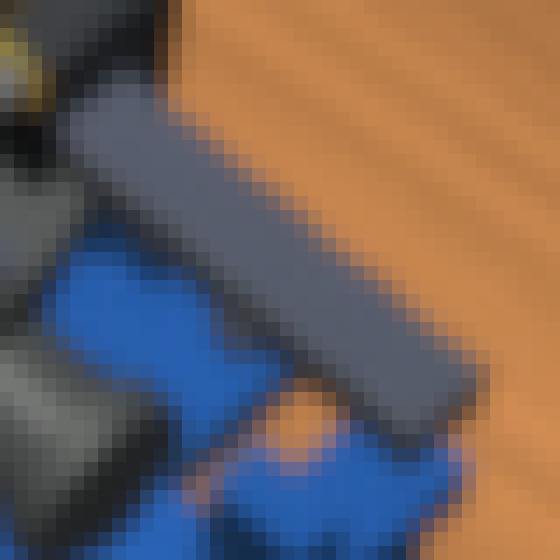

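View pics/q4.png

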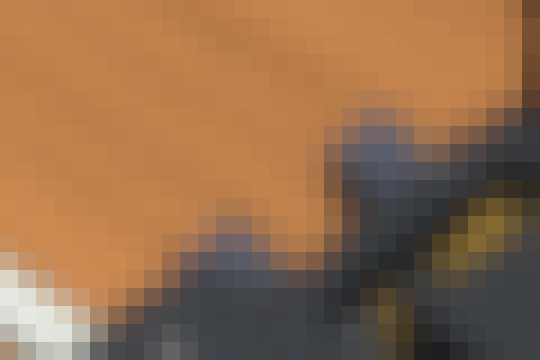

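```bash
python3 - <<'E'
from ov import *
w=plane("scene",[[303.8,255.9],[298.1,260.9],[255.5,210.3],[247.6,216.2]],.198);print(w.round(4))
e=w[:2].mean(0);t=w[2:].mean(0);print(e,t,np.linalg.norm(t-e),np.degrees(np.arctan2(*(t-e)[[1,0]])))
for (tx,ty),cam in(((.5795,.0172),"scene"),((.578,.0115),"top")):
    print(cam)
E
python3 st.py .5869 .0915 .19 -5.7
```

```text
[[ 0.5915  0.1907  0.198 ]
 [ 0.6136  0.1881  0.198 ]
 [ 0.5564 -0.0087  0.198 ]
 [ 0.5878 -0.012   0.198 ]]
[0.60255427 0.18939647 0.198     ] [ 0.57208895 -0.01035837  0.198     ] 0.202064671279057 -98.67155950410682
scene
top
t 5.92 p [0.5908 0.0884 0.2091] yaw_y -6.21 x [-0.004  0.003 -1.   ] F [ 0.1 -0.1 -2.2] w 0.0214 j [ 0.34  0.38 -0.71  1.55  0.25  1.31 -0.51]
tool delta cm [ 1.91 -0.41 -0.26]
spin -0.51
```

```bash
python3 st.py .5872 .0951 .185 -5.7; python3 -m inch '[{"translation":[0.5,-0.4,-0.64],"spin":-0.5},{"translation":[0,0,0],"spin":0},{"translation":[0,0,0],"spin":0}]' >/dev/null;  python3 st.py .5872 .0951 .185 -5.7
```

```text
t 5.92 p [0.5908 0.0884 0.2091] yaw_y -6.21 x [-0.004  0.003 -1.   ] F [ 0.1 -0.1 -2.2] w 0.0214 j [ 0.34  0.38 -0.71  1.55  0.25  1.31 -0.51]
tool delta cm [ 2.41 -0.42 -0.62]
spin -0.51
t 6.3 p [0.5881 0.0949 0.2058] yaw_y -5.76 x [-0.001  0.003 -1.   ] F [ 0.4  0.9 -3.5] w 0.0213 j [ 0.34  0.38 -0.72  1.56  0.25  1.3  -0.51]
tool delta cm [ 2.08 -0.09 -0.  ]
spin -0.06
```

```bash
python3 -m inch '[{"translation":[1.2,-0.07,0],"spin":0},{"translation":[1.2,0,0],"spin":0},{"translation":[0,0,0],"spin":0},{"translation":[0,0,0],"spin":0}]' >/dev/null;  python3 st.py .5872 .0951 .148 -5.7
python3 - <<'E'
from h import *
a=optics.camera("top");np.save("pics/top2.npy",a);crop(a,180,130,250,190,"pics/r1.png",10)
b=optics.camera("scene");np.save("pics/scene2.npy",b);crop(b,220,190,310,280,"pics/r2.png",6.6)
E
```

```text
t 6.8 p [0.5872 0.0948 0.1796] yaw_y -5.76 x [-0.002  0.003 -1.   ] F [ 0.   0.7 -3. ] w 0.0212 j [ 0.33  0.39 -0.71  1.59  0.26  1.26 -0.53]
tool delta cm [ 3.16  0.01 -0.02]
spin -0.06
```

View pics/r1.png

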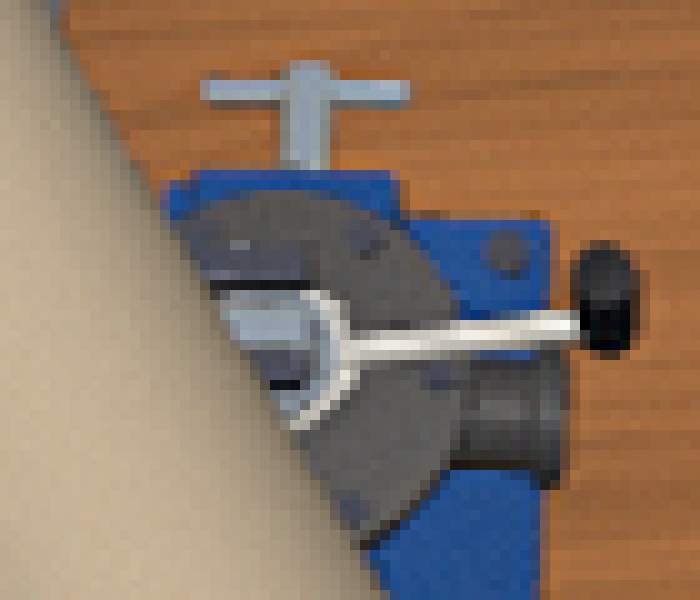

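View pics/r2.png

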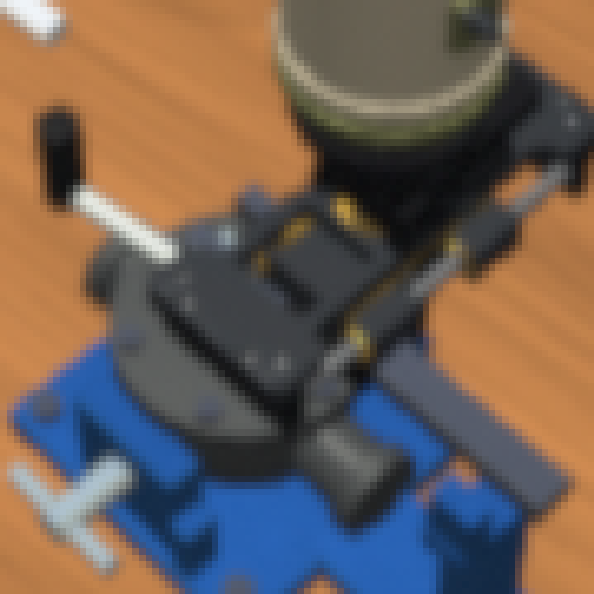

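Run:
```python
from ov import *
c=lambda x,y,s,x0,y0:np.array([[x/s+x0-.5,y/s+y0-.5]])
for n,(x,y),z in[("upper prong inner tip",(312,280),.1714),("upper prong outer tip",(312,247),.1714),("lower inner tip",(303,349),.1714),("lower outer tip",(300,379),.1714),("tang end top mid",(305,322),.153),("tang top far edge",(240,308),.146),("tang nearedge",(270,342),.146)]:
    print(n,plane("top",c(x,y,10,180,130),z)[0].round(4))
a=np.load("pics/top2.npy")
th=np.radians(-95.76);t=np.array([.5872,.0948])+.0028*np.array([np.cos(th),np.sin(th)])
overlay(a,"top",np.r_[spanpts(t,th,.1714),trappts((.5792,.0143),np.radians(-6.7))],(180,130,250,190),10,"pics/r3.png",2)
```

```text
upper prong inner tip [ 0.5881 -0.0073  0.1714]
upper prong outer tip [ 0.5988 -0.008   0.1714]
lower inner tip [ 0.5659 -0.003   0.1714]
lower outer tip [ 0.5564 -0.0015  0.1714]
tang end top mid [ 0.5805 -0.0028  0.153 ]
tang top far edge [0.5891 0.0181 0.146 ]
tang nearedge [0.5771 0.0093 0.146 ]
```

View pics/r3.png

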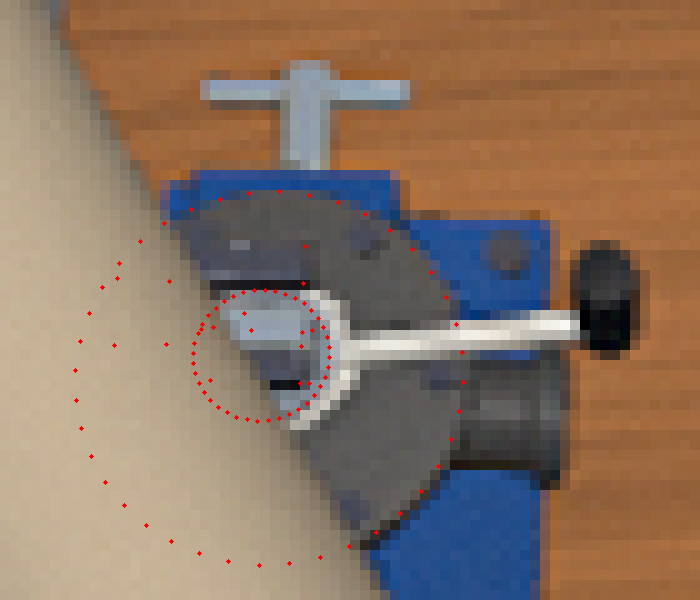

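Run:
```python
from ov import *
c=lambda x,y,s,x0,y0:np.array([[x/s+x0-.5,y/s+y0-.5]])
th=np.radians(-6.7);ex=np.array([np.cos(th),np.sin(th)])
A=plane("top",c(262,368,16,190,145),.126)[0]; B=plane("top",c(255,255,16,190,145),.144)[0]
o,d=ray("top",c(255,255,16,190,145));d=d[0];k=np.hypot(d[:2]@ex,d[2])/abs(d[2])
print("near bottom",A, "-> axis x at that y", A[:2]+.009*ex, "far",B,"->",B[:2]-.009*k*ex)
for y in(.012,):
  for P in(A[:2]+.009*ex,B[:2]-.009*k*ex): print((P[0]-(P[1]-y)*np.tan(-th)))
```

```text
near bottom [0.57072794 0.01392911 0.126     ] -> axis x at that y [0.57966648 0.01287907] far [0.5887996  0.01217671 0.144     ] -> [0.57944074 0.01327613]
0.5795632130519893
0.5792908253964912
```

```bash
python3 -m inch '[{"translation":[0.7,0.03,0],"spin":0},{"translation":[0.6,0,0],"spin":0},{"translation":[0,0,0],"spin":0}]' >/dev/null;  python3 st.py .5875 .0951 .148 -5.7
python3 -m inch '[{"translation":[0.6,0,0],"spin":0},{"translation":[0.5,0,0],"spin":0},{"translation":[0,0,0],"spin":0}]' >/dev/null;  python3 st.py .5875 .0951 .148 -5.7
```

```text
t 7.28 p [0.5876 0.0947 0.1661] yaw_y -5.77 x [-0.002  0.003 -1.   ] F [-0.1  0.9 -3.3] w 0.0216 j [ 0.33  0.41 -0.71  1.61  0.27  1.23 -0.53]
tool delta cm [ 1.81 -0.01 -0.03]
spin -0.07
t 7.65 p [0.5876 0.0948 0.1542] yaw_y -5.78 x [-0.002  0.003 -1.   ] F [-0.1 -0.9 -3.8] w 0.0215 j [ 0.33  0.42 -0.71  1.62  0.28  1.21 -0.54]
tool delta cm [ 0.62 -0.01 -0.03]
spin -0.08
```

```bash
python3 -m inch '[{"translation":[0.4,0,0],"spin":0},{"translation":[0.15,0,0],"spin":0},{"translation":[0,0,0],"spin":0}]' >/dev/null;  python3 st.py .5875 .0951 .148 -5.7
python3 -m inch '[{"translation":[0.15,0,0],"spin":0},{"translation":[0,0,0],"spin":0}]' >/dev/null;  python3 st.py .5875 .0951 .148 -5.7
python3 - <<'E'
from h import *
a=optics.camera("top");crop(a,180,130,250,190,"pics/s1.png",10)
b=optics.camera("scene");crop(b,220,190,310,280,"pics/s2.png",6.6)
E
```

```text
t 8.03 p [0.5877 0.0948 0.1486] yaw_y -5.78 x [-0.001  0.003 -1.   ] F [ 0.5 -0.4 -2.1] w 0.0213 j [ 0.32  0.42 -0.7   1.63  0.29  1.2  -0.54]
tool delta cm [ 0.06 -0.02 -0.03]
spin -0.08
t 8.28 p [0.588  0.0949 0.1484] yaw_y -5.78 x [-0.     0.003 -1.   ] F [ 0.  -0.  -3.2] w 0.0216 j [ 0.32  0.42 -0.7   1.63  0.29  1.2  -0.54]
tool delta cm [ 0.04 -0.05 -0.01]
spin -0.08
```

View pics/s1.png

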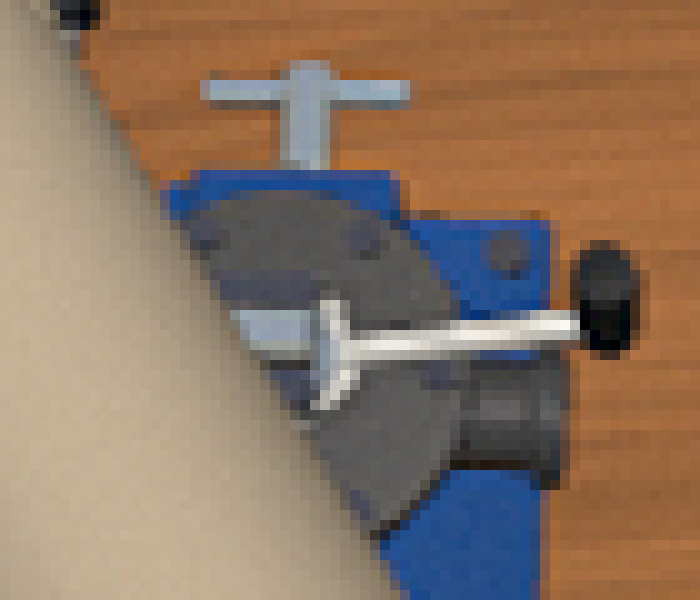

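View pics/s2.png

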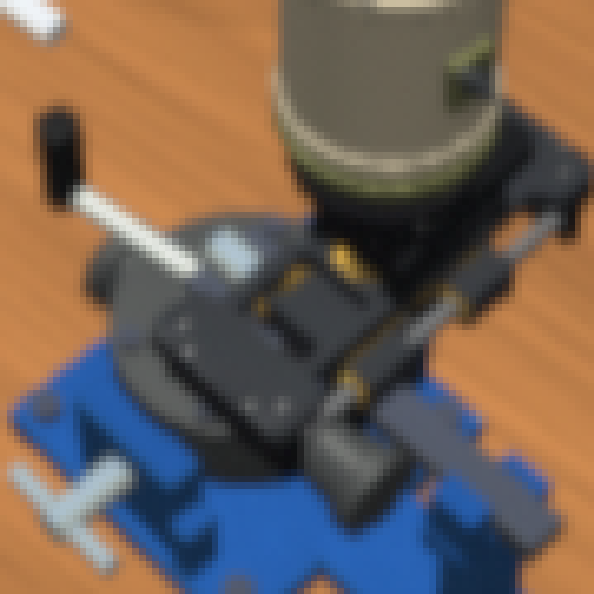

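Top view: the tang (crop (275,330)) sits between the prongs. Scene view: the handle lies on the rest at crop (500,490), beside the stop. I'll release it, rise, and look.

```bash
python3 -m inch '[{"translation":[0,0,0],"spin":0},{"translation":[0,0,0],"spin":0},{"translation":[0,0,0],"spin":0},{"translation":[0,0,0],"spin":0}]' 0.45 >/dev/null;  python3 st.py
python3 -m inch '[{"translation":[-3,0,0],"spin":0},{"translation":[-6,0,0],"spin":0},{"translation":[-4,0,0],"spin":0},{"translation":[0,0,6],"spin":0},{"translation":[0,0,6],"spin":0},{"translation":[0,0,6],"spin":0},{"translation":[0,0,6],"spin":0},{"translation":[0,0,0],"spin":0}]'  >/dev/null;  python3 st.py
python3 - <<'E'
from h import *
a=optics.camera("top");np.save("pics/top3.npy",a);crop(a,150,120,260,200,"pics/u1.png",7)
b=optics.camera("scene");np.save("pics/scene3.npy",b);crop(b,210,180,310,280,"pics/u2.png",6)
E
```

```text
t 8.88 p [0.5888 0.0952 0.149 ] yaw_y -5.78 x [ 0.002  0.003 -1.   ] F [-0.3 -0.8 -0.1] w 0.0462 j [ 0.32  0.42 -0.7   1.62  0.29  1.2  -0.54]
t 9.88 p [ 0.5639 -0.1504  0.2827] yaw_y -5.61 x [ 0.003  0.003 -1.   ] F [0.1 0.9 0.2] w 0.0475 j [ 0.69  0.28 -0.62  1.48  0.16  1.43 -0.03]
```

View pics/u1.png

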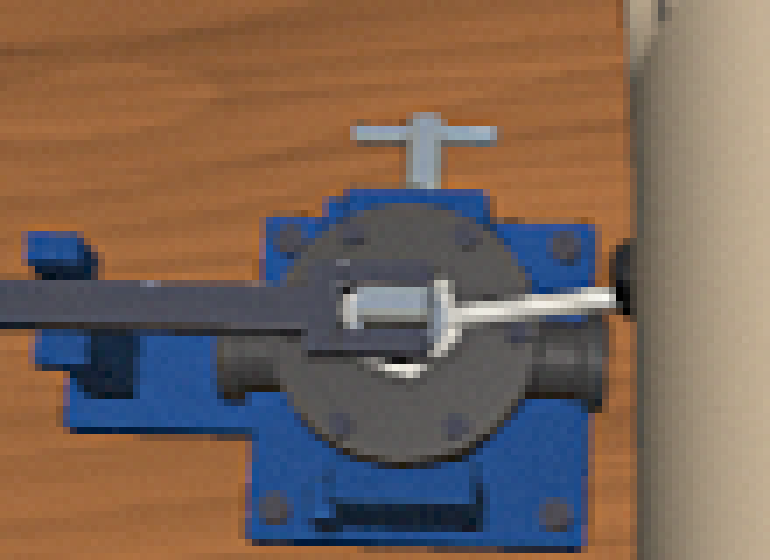

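View pics/u2.png

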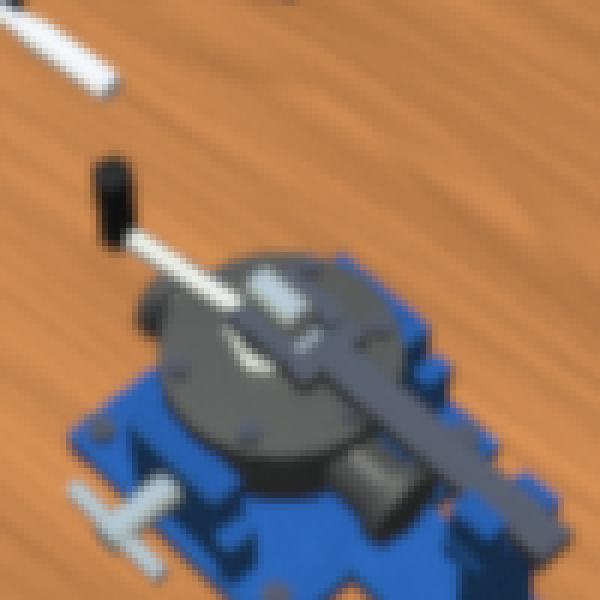

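Top view: the spanner is seated with the tang between the prongs at crop (395,305), and the handle is just inside the stop, with the rest visible under it. Scene view: the spanner is level on the rest. Next I'll straddle the knob from above, with the fingers clear of it and above the lever bar.

```bash
python3 st.py .583 -.096 .2 2
python3 -m inch '[{"translation":[0,1.3,-2.6],"spin":-4},{"translation":[2.5,0,-2.6],"spin":-3.6},{"translation":[2,0,0],"spin":0},{"translation":[0,0,0],"spin":0}]' 0.55 >/dev/null; python3 st.py .583 -.096 .147 2
python3 - <<'E'
from h import *
a=optics.camera("top");crop(a,190,120,290,200,"pics/v1.png",7)
b=optics.camera("scene");crop(b,190,160,290,260,"pics/v2.png",6)
print(proj("scene",[[.583,-.096,.165]]))
E
```

```text
t 9.97 p [ 0.5649 -0.1445  0.2832] yaw_y -5.18 x [ 0.004  0.005 -1.   ] F [ 0.2  0.3 -0.1] w 0.048 j [ 0.69  0.28 -0.62  1.49  0.16  1.43 -0.03]
tool delta cm [ 8.35  1.34 -4.94]
spin -7.18
t 10.47 p [ 0.5823 -0.0838  0.2386] yaw_y 3.24 x [ 0.006  0.007 -1.   ] F [-0.9 -0.   0.6] w 0.039 j [ 0.61  0.32 -0.67  1.54  0.19  1.35 -0.02]
tool delta cm [ 9.15 -0.06  1.29]
spin 1.24
[[228.5731491  207.90938845]]
```

View pics/v2.png

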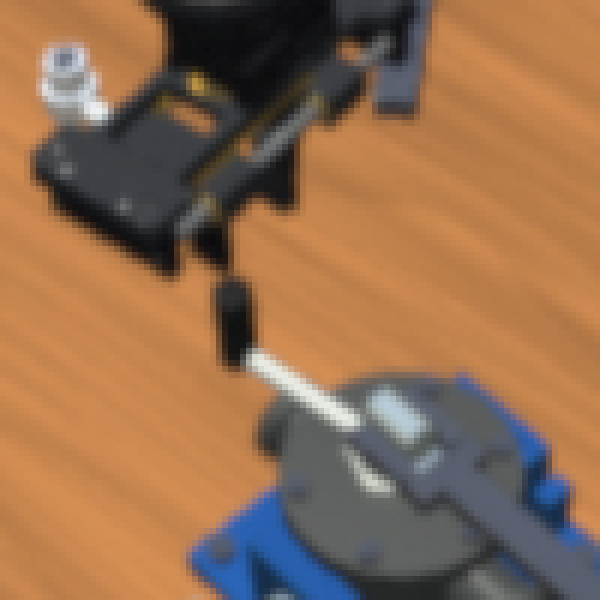

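```bash
python3 -m inch '[{"translation":[3,-0.05,1.3],"spin":1.2},{"translation":[0,0,0],"spin":0},{"translation":[0,0,0],"spin":0}]' >/dev/null; python3 st.py .583 -.096 .148 2
```

```text
t 10.95 p [ 0.5855 -0.0961  0.2143] yaw_y 2.03 x [ 0.014  0.006 -1.   ] F [-0.5  0.1  0.6] w 0.0392 j [ 0.62  0.34 -0.66  1.57  0.21  1.29 -0.03]
tool delta cm [ 6.62 -0.35  0.02]
spin 0.03
```

```bash
python3 -m inch '[{"translation":[2.0,-0.3,0],"spin":0},{"translation":[0.5,0,0],"spin":0},{"translation":[0,0,0],"spin":0}]' >/dev/null; python3 st.py .583 -.096 .148 2
```

```text
t 11.32 p [ 0.5848 -0.095   0.1932] yaw_y 2.11 x [ 0.02   0.005 -1.   ] F [-0.  -0.3  0.4] w 0.0393 j [ 0.62  0.35 -0.65  1.6   0.21  1.25 -0.03]
tool delta cm [ 4.52 -0.28  0.12]
spin 0.11
```

```bash
python3 -m inch '[{"translation":[2.0,-0.25,0.1],"spin":0},{"translation":[2.0,0,0],"spin":0},{"translation":[0.5,0,0],"spin":0}]' >/dev/null; python3 st.py .583 -.096 .148 2
python3 - <<'E'
from h import *
b=optics.camera("scene");crop(b,190,160,290,260,"pics/v3.png",6)
E
```

```text
t 11.7 p [ 0.5852 -0.0955  0.1499] yaw_y 2.13 x [ 0.024  0.005 -1.   ] F [ 0.2 -0.5  0.1] w 0.039 j [ 0.61  0.38 -0.64  1.65  0.24  1.16 -0.05]
tool delta cm [ 0.18 -0.22  0.04]
spin 0.13
```

View pics/v3.png

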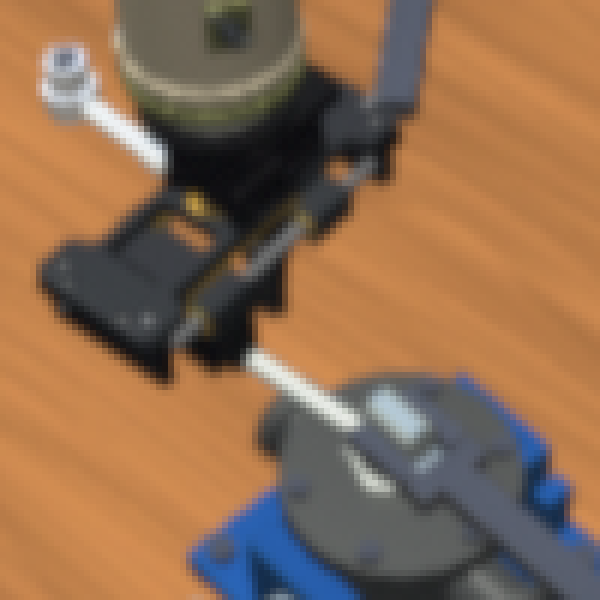

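```bash
python3 -m inch '[{"translation":[0.1,-0.6,0],"spin":1},{"translation":[0,-0.77,-0.03],"spin":4},{"translation":[0,-0.77,-0.03],"spin":4},{"translation":[0,-0.77,-0.03],"spin":4}]' >/dev/null; python3 st.py
cat > arc.py <<'E'
import numpy as np
from bench import r
p=np.array(r.read_state()["ee_pos"][:2])-[.5792,.0143];print("R",np.hypot(*p).round(4),"phi",np.degrees(np.arctan2(p[1],p[0])).round(2))
E
python3 arc.py
```

```text
t 12.25 p [ 0.5569 -0.0932  0.1501] yaw_y -11.39 x [ 0.029  0.005 -1.   ] F [ 5.  -0.1 -3.9] w 0.0392 j [ 0.62  0.31 -0.62  1.73  0.19  1.13 -0.25]
R 0.1098 phi -101.69
```

```bash
python3 -m inch '[{"translation":[0,-0.77,-0.03],"spin":4},{"translation":[0,-0.77,-0.03],"spin":4},{"translation":[0,-0.77,-0.03],"spin":4},{"translation":[0,-0.77,-0.03],"spin":4}]' >/dev/null; python3 st.py; python3 arc.py
python3 - <<'E'
from h import *
a=optics.camera("top");crop(a,150,120,260,200,"pics/w1.png",7)
b=optics.camera("scene");crop(b,200,170,310,280,"pics/w2.png",5.4)
E
```

```text
t 12.75 p [ 0.5298 -0.0835  0.1519] yaw_y -28.16 x [ 0.038  0.004 -0.999] F [ 4.8 -1.1 -3.2] w 0.0389 j [ 0.61  0.23 -0.6   1.81  0.14  1.1  -0.53]
R 0.1096 phi -116.82
```

View pics/w1.png

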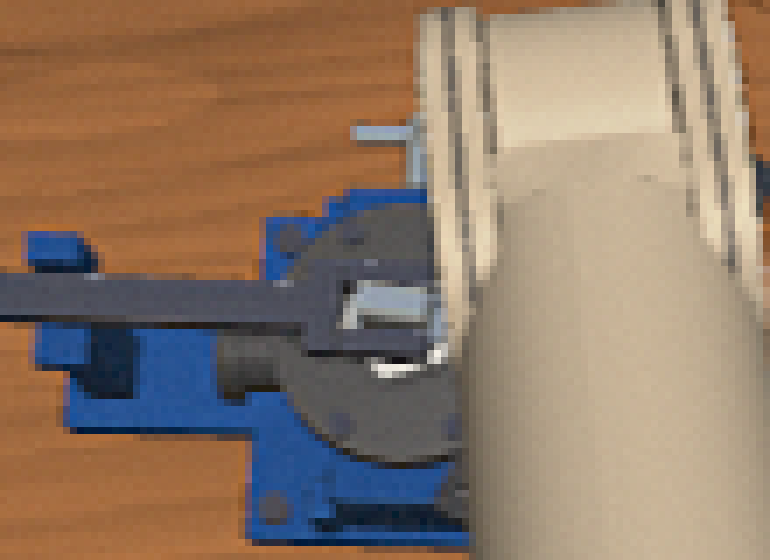

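View pics/w2.png

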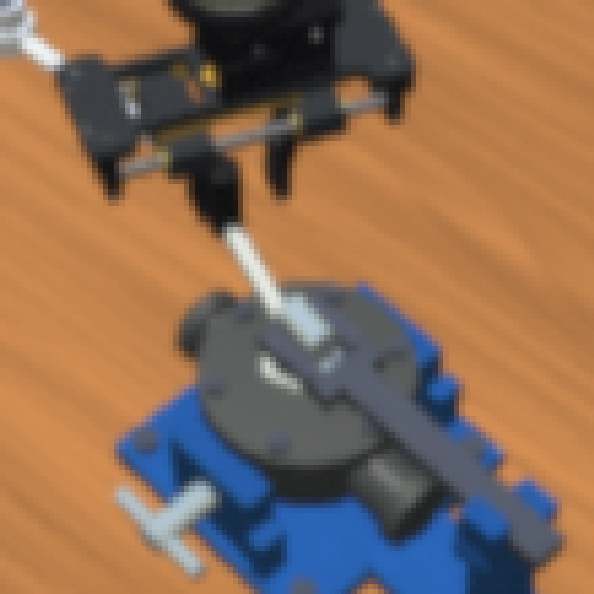

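```bash
python3 -m inch '[{"translation":[0.1,-0.77,-0.03],"spin":4},{"translation":[0.1,-0.77,-0.03],"spin":4},{"translation":[0,-0.77,-0.03],"spin":4}]' >/dev/null; python3 st.py; python3 arc.py
python3 -m inch '[{"translation":[0.1,-0.77,-0.03],"spin":4},{"translation":[0,-0.6,-0.03],"spin":3}]' >/dev/null; python3 st.py; python3 arc.py
```

```text
t 13.22 p [ 0.5133 -0.0724  0.1521] yaw_y -40.25 x [ 0.046  0.    -0.999] F [ 4.4 -2.5 -4.5] w 0.0388 j [ 0.59  0.18 -0.58  1.86  0.11  1.08 -0.74]
R 0.1089 phi -127.23
t 13.47 p [ 0.5048 -0.0645  0.1521] yaw_y -47.41 x [ 0.05  -0.002 -0.999] F [ 3.1 -3.4 -5.1] w 0.0392 j [ 0.58  0.16 -0.58  1.89  0.1   1.07 -0.87]
R 0.1083 phi -133.34
```

```bash
python3 -m inch '[{"translation":[0.05,-0.55,0.03],"spin":1},{"translation":[0,-0.55,0.03],"spin":1}]' >/dev/null; python3 st.py; python3 arc.py
python3 -m inch '[{"translation":[0.05,-0.55,0],"spin":2},{"translation":[0,-0.4,0],"spin":1}]' >/dev/null; python3 st.py; python3 arc.py
```

```text
t 13.72 p [ 0.4976 -0.0582  0.1521] yaw_y -49.41 x [ 0.052 -0.004 -0.999] F [ 3.7 -3.9 -3.4] w 0.0393 j [ 0.57  0.14 -0.58  1.91  0.09  1.07 -0.91]
R 0.1092 phi -138.38
t 13.97 p [ 0.4922 -0.0523  0.1521] yaw_y -52.41 x [ 0.054 -0.006 -0.998] F [ 7.9 -7.8 -6.8] w 0.0392 j [ 0.57  0.12 -0.58  1.93  0.08  1.06 -0.97]
R 0.1095 phi -142.56
```

```bash
python3 -m inch '[{"translation":[0,-0.5,0],"spin":0},{"translation":[0,-0.5,0],"spin":0}]' >/dev/null; python3 st.py; python3 arc.py
python3 - <<'E'
from h import *
a=optics.camera("top");np.save("pics/top4.npy",a);crop(a,150,120,260,200,"pics/x1.png",7)
b=optics.camera("scene");crop(b,200,170,310,280,"pics/x2.png",5.4)
E
```

```text
t 14.22 p [ 0.4894 -0.0495  0.1522] yaw_y -52.51 x [ 0.063 -0.012 -0.998] F [ 21.9 -16.8 -20. ] w 0.0395 j [ 0.56  0.11 -0.59  1.94  0.08  1.05 -0.97]
R 0.1102 phi -144.63
```

View pics/x2.png

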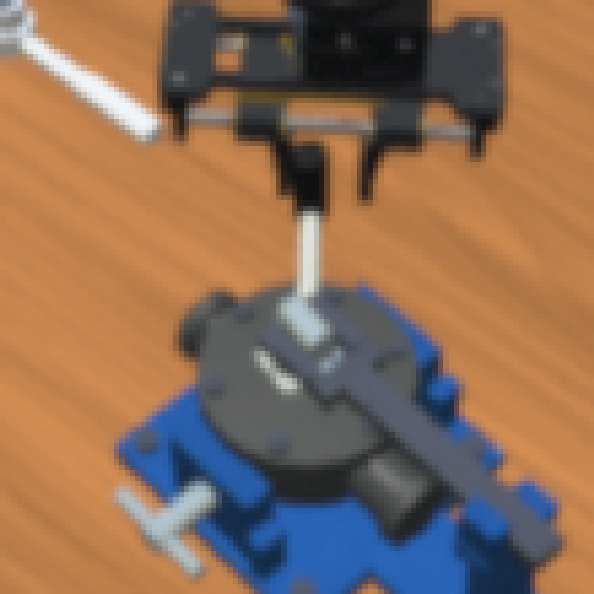

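View pics/x1.png

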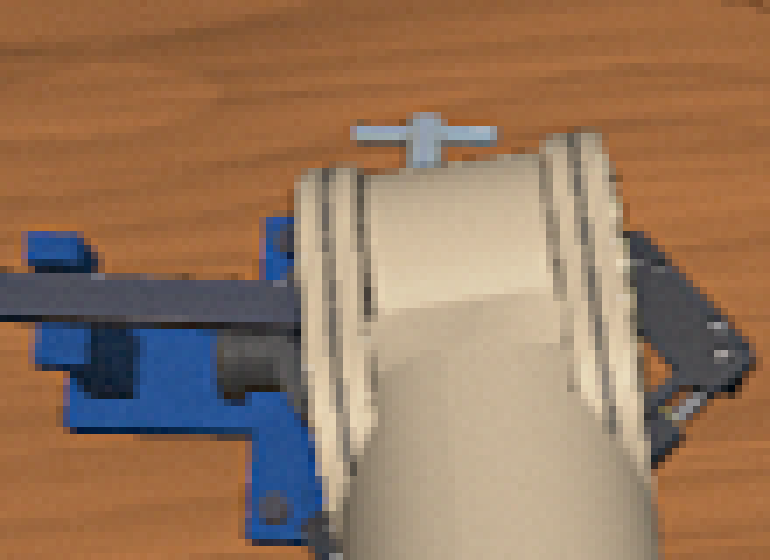

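The tangential force jumped to about 28 N over the last 2 mm, and the lever angle matches the end stop (world about −139°). I'll back off to the middle of the gap, rise clear, and look.

```bash
python3 -m inch '[{"translation":[0,0.5,0],"spin":0},{"translation":[0,0.5,0],"spin":0},{"translation":[0,0.1,0],"spin":0}]' 0.45 >/dev/null; python3 st.py; python3 arc.py
python3 -m inch '[{"translation":[-3,0.1,0],"spin":0},{"translation":[-5,0.2,0],"spin":0},{"translation":[-5,0.2,0],"spin":0},{"translation":[-3,0,0],"spin":0},{"translation":[0,0,0],"spin":0}]' >/dev/null; python3 st.py
```

```text
t 14.7 p [ 0.4961 -0.058   0.1528] yaw_y -52.35 x [ 0.063 -0.011 -0.998] F [0.5 0.2 0.5] w 0.0478 j [ 0.57  0.12 -0.58  1.92  0.09  1.06 -0.96]
R 0.1101 phi -138.98
t 15.32 p [ 0.4876 -0.0573  0.3171] yaw_y -52.01 x [ 0.059 -0.009 -0.998] F [-0.1  0.4 -0.2] w 0.0479 j [ 0.6  -0.02 -0.57  1.7  -0.    1.4  -0.87]
```

```bash
python3 -m inch '[{"translation":[0,3.9,3.1],"spin":0},{"translation":[0,3.9,3.1],"spin":0},{"translation":[0,3.9,3.1],"spin":0},{"translation":[0,3.9,3.1],"spin":0},{"translation":[0,3.9,3.1],"spin":0},{"translation":[0,0,0],"spin":0}]' >/dev/null; python3 st.py
python3 - <<'E'
from h import *
a=optics.camera("top");np.save("pics/top5.npy",a);crop(a,140,120,250,200,"pics/y1.png",7)
b=optics.camera("scene");crop(b,200,170,310,280,"pics/y2.png",5.4)
cv2.imwrite("pics/y3.png",a[:,:,::-1])
E
```

```text
t 16.07 p [ 0.4849 -0.3099  0.3121] yaw_y -51.53 x [ 0.051 -0.004 -0.999] F [ 0.5  0.6 -0.2] w 0.0481 j [ 0.81  0.18 -0.35  1.5   0.04  1.42 -0.44]
```

View pics/y1.png

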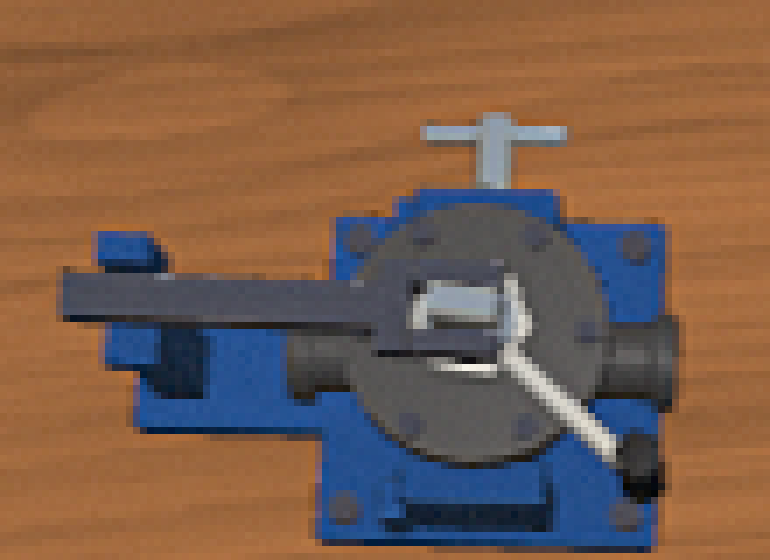

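View pics/y2.png

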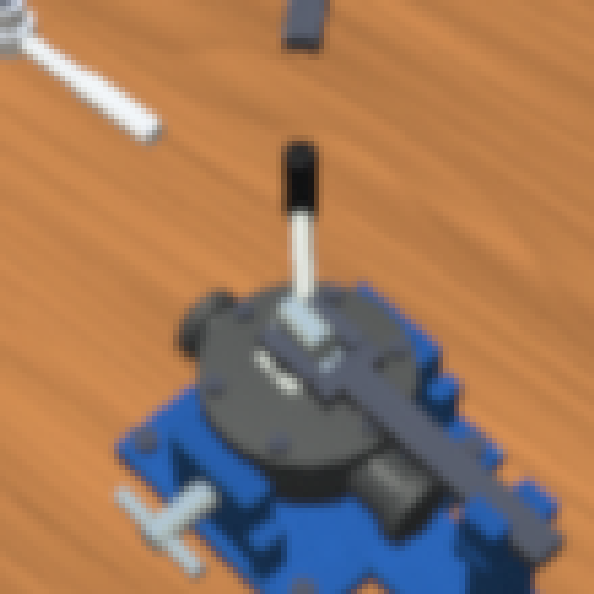

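View pics/y3.png

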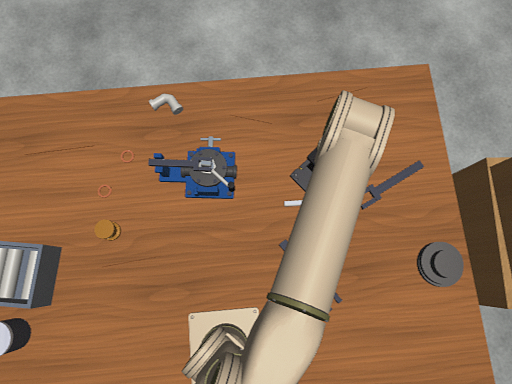

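Run:
```python
from h import *
a=np.load("pics/top5.npy");crop(a,190,150,240,195,"pics/z1.png",16)
c=lambda x,y:np.array([[x/7+140-.5,y/7+120-.5]])
k=plane("top",c(640,449),.165)[0];d=k[:2]-[.5785,.0118];phi=np.degrees(np.arctan2(d[1],d[0]))
t0,t1=plane("top",c(432,281),.15)[0],plane("top",c(497,290),.15)[0];e=t1-t0
h0,h1=plane("top",c(63,270),.14)[0],plane("top",c(350,284),.14)[0];g=h1-h0
print(k,np.hypot(*d),"lever world",phi,"tang yaw",np.degrees(np.arctan2(e[1],e[0]))+90,"spanner yaw",np.degrees(np.arctan2(g[1],g[0]))+90)
```

```text
[ 0.50047016 -0.06352976  0.165     ] 0.10845842093791437 lever world -136.00865757827398 tang yaw -13.152432732232356 spanner yaw -7.865795569482813
```

View pics/z1.png

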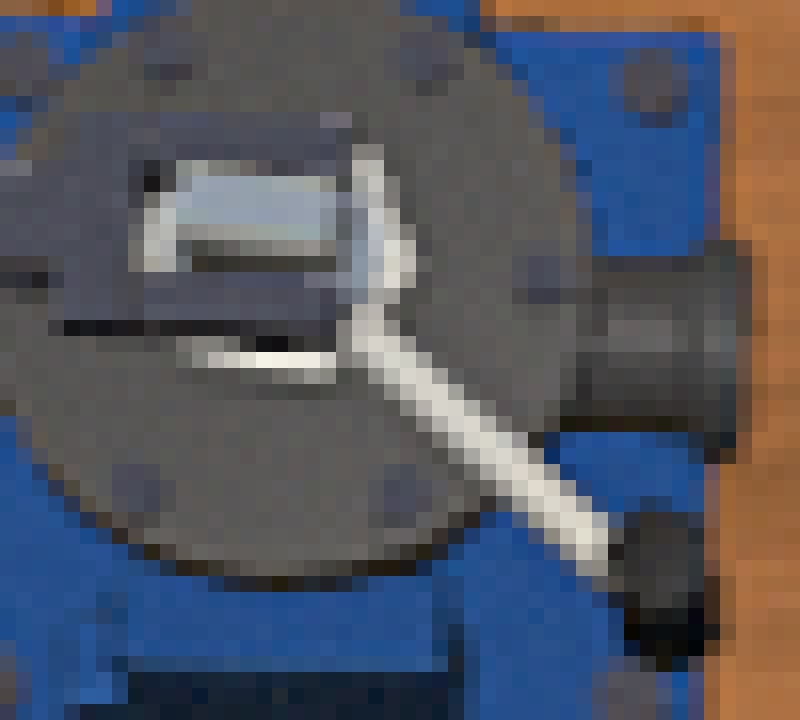

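Run:
```python
from bench import close_job
print(close_job())
```

```text
the job is handed in; nothing more can be done
None
```

The spindle is locked: the spanner is fitted over the flats with its handle on the rest, and the locknut lever is swung clockwise against its end stop. The job is handed in at about 16 s, with no verdict reported.

**What I did:** I picked the smallest forked spanner (about 202 mm long; the other two measured about 272 mm). I set it level over the tang, with its underside at about 126 mm and its handle beside the stop. Then I caged the lever knob between the open fingers and swung it clockwise. In the last 2 mm the push rose to about 28 N sideways (about 34 N including the downward part at the wrist), against about 5 N while the nut was turning. I backed off and left the gripper clear.

**Last checks:**
- **Spanner:** it is still on the tang, and its handle lies on the rest against the stop.
- **Lever:** I measured it at about −136° in world axes, against about −138° expected at full tightness. The 2° gap is within my pixel accuracy, so I relied on the force jump as the sign of the end stop.
- **Spindle:** it turned about 6° (0.11 rad) clockwise, within the spanner's play, though this was read from only a few pixels.
- **Other things on the bench:** the sight housing, both rings and the socket wrench's handle end look unmoved. The arm hid the rest of the wrench in the last picture.
- **Cameras:** the two views differed by up to about 5 mm in y, so I used relative measurements in the same view for the fit.

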